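Sweep the loose core blocks into the parts pen

ROBOT

A 7-joint arm with a two-finger parallel gripper is mounted at the origin on the work surface. World frame = base frame: x ahead of the robot, y to its left, z up, the work surface at z = 0. Lengths are in mm, angles in rad, forces in N, time in s.
With the tool pointing down it reaches from about 400 to 900 mm from the base axis. Payload 5.6 kg.
Tool frame: the origin (TCP) lies at the very end of the fingers, on their centre line; the grasp point (between the pads) lies 19 mm behind it (tcp_to_grasp is the distance from the TCP to the grasp point, in mm); z points along the fingers, y is the direction in which the jaws open and shut (so a half turn about z gives the same grasp; the last joint's range is limited). The gripper opens to 92 mm and grips with 3 to 60 N. Pads are 20 mm wide; open, the fingers measure 128 mm over their backs; the gripper's body (75 mm by 189 mm) begins 69 mm behind the grasp point.
Start: joints at [-1.332, 0.468, -0.012, 1.603, 0.006, 1.071, -0.056], TCP at [180.797, 624.357, 214.592] pointing down, gripper open.
Joint ranges: [-2.53, 2.53], [-0.31, 2.02], [-1.57, 1.55], [0.28, 2.44], [-1.29, 4.43], [0.15, 1.84], [-2.92, 2.92]. Speed limits (rad/s): [2.57, 2.57, 3.14, 3.14, 3.14, 3.14, 3.14].

INTERFACE

Orientations are given as a unit quaternion [x, y, z, w].
In Python, from workcell import get_obs, get_image, camera_params, job_done, cut_out, landmark_of, tcp_to_grasp gives the robot as it stands. The module is installed in compiled form; this text tells all that it offers.
- The arm moves only by the tool drive_tool, never from a script. Its argument "moves" is a list of rows, each a list of 5 numbers: the closure, from 0 (fully open) to 1 (shut), then the shift along the tool's x, y, z in units of 25 mm (1.0 is 25 mm), then the turn about the tool's z in degrees. In form: [[gripper, tx, ty, tz, turn], ...]. A call has 1 to 10 rows; each row is the pose to reach, as a shift and turn from the pose commanded when the call began, along the tool's axes at that moment; what a row does not reach only later rows make up. A row lasts 1/8 s, in which the tool goes at most 62.5 mm and 10.7 degrees, less where a joint would pass 70% of its speed; a pose out of reach is approached as far as the arm can. A call with a gripper value outside its range is refused whole. The fingers move at their own pace and stop on an object; "newtons" is the grip in N (left out, the last holds). Time passes only in rows, so rows that repeat a pose let the fingers close. It gives the time, the measured TCP pose, the force and the opening at its end, in the units of the state.
- get_obs(): the state, without advancing time (a new reading comes with each control period).
- get_image(name): name is "scene" or "top" or "wrist"; returns (picture, depth): 384x512x3 uint8, red, green, blue; 384x512 float32, mm along the optical axis (not along the pixel's ray), 0 where there is no reading.
- camera_params(name): a dict with "fx", "fy", "cx", "cy" (pixels), "dist" ([k1, k2, p1, p2, k3] as OpenCV has them; the pictures are not rectified), "eye" and "attitude" of the camera in the world. Camera axes: x right, y up, looking along -z (the intrinsics and any distortion apply to the point x, -y, -z); pixel columns grow to the right and rows downward; lengths in mm; the calibration is good to about 2 mm. A picture is of the moment at which its call begins: read the wrist's pose just before it. camera_params takes no time and is no camera call; for the wrist camera it gives the pose at the moment of the call.
- job_done(): hands the job in, once; it reports no verdict.
Trained networks look in the newest picture that a camera, given by its name, has taken for a name from the list of things; names that differ only in an ending like _2 or _b are one class to them, and where a whole thing is asked for, a point or a joint stands for the part that bears it (a point fixed in the world has none). Each returns a list of dicts, best first, with "p" (0 to 1); they miss things now and then, are a little off and sometimes report something else, mostly with a low value. They report only what shows in the picture. A call takes as long as a camera call. They do not tell look-alikes from the thing itself.
- cut_out(camera, target): "mask" (384x512 bool, what is visible of it) and "rect" ([left, top, width, height] in pixels, round what is visible of it).
- landmark_of(camera, target): "at" ([column, row] in pixels: a listed point, or the origin of a listed thing).
The state is a dict: "time": time; "qpos": joint angles; "joint_vel": joint speeds; "effort": joint torques, N m; "eef_pos": TCP position; "tcp_rot": TCP orientation; "wrist_force": force on the tool from outside, world axes, zero at the start; "wrist_torque": the same for the moment, N m; "width": opening from 0.0 (shut) to 1.0 (fully open).
Only numpy, scipy, OpenCV 4.12 (cv2) and the standard library are available. Lean on these libraries where they do the work, as an engineer would, in place of code of your own. Each camera call takes 0.05 s, during which the arm holds its last target.

TASK

Clear up the lab bench: use the fingers as a broom and sweep the three loose iron core blocks along the bench through the open mouth of the blue pen, until all three lie completely inside it. Only push them; do not lift any of them off the bench or over the walls. Leave the two red coils, the meter and the probe stand where they are.

Things in the scene. Friction and masses are not known exactly. Their poses are not given: they have to be found in the camera images.
- pen: Blue three-sided parts pen fixed to the bench, without a floor (pale blue patch inside): things slide straight in. Walls 28 mm high, 6 mm thick; outside 192 (x) by 146 mm (y). Origin at bench height, mid-outline: inner faces of side walls at x = -90, +90 mm, of back wall at y = -67 mm; open mouth at y = +73 mm. +y points out of the mouth, to the robot's left within about 0.3 rad.
- pen_mouth (a point): The middle of the pen's open mouth, at bench height; axes as the pen's.
- block0: Loose soft-iron core block: dark steel bar 40 x 20 x 15 mm (x, y, z) with a 10 mm yellow stripe across the middle of its top; about 60 to 125 g; lies flat on the bench at any yaw. Origin at the centre of its underside, x along the 40 mm length. It slides when pushed and does not roll.
- block1: Loose soft-iron core block: dark steel bar 40 x 20 x 15 mm (x, y, z) with a 10 mm yellow stripe across the middle of its top; about 60 to 125 g; lies flat on the bench at any yaw. Origin at the centre of its underside, x along the 40 mm length. It slides when pushed and does not roll.
- block2: Loose soft-iron core block: dark steel bar 40 x 20 x 15 mm (x, y, z) with a 10 mm yellow stripe across the middle of its top; about 60 to 125 g; lies flat on the bench at any yaw. Origin at the centre of its underside, x along the 40 mm length. It slides when pushed and does not roll.
- coil0: Bystander: one of two small red coils, copper winding between red flanges, 54 mm diameter, 35 mm high, about 120 g, standing loose on the bench beside the blocks, one on the robot's side of them and one on the far side. Origin at the centre of its underside. Not to be moved.
- coil1: Bystander: one of two small red coils, copper winding between red flanges, 54 mm diameter, 35 mm high, about 120 g, standing loose on the bench beside the blocks, one on the robot's side of them and one on the far side. Origin at the centre of its underside. Not to be moved.
- meter: Bystander: flat black analogue hand meter with a white scale and a grey dial, 140 x 95 mm, 47 mm high over its dial, lying loose on the bench at the robot's left. Origin at the centre of its underside, x along its length. Not to be moved.
- stand: Bystander: round white stand foot, 70 mm diameter, 30 mm high, with a 12 mm upright steel rod to 140 mm height and a small brass probe, loose on the bench at the robot's left, beyond the meter. Origin at the centre of the foot's underside. Not to be moved.
Mind the look-alikes: they are no part of the job. Leave any green look-alike of the block1 alone. Leave any orange look-alike of the block0 alone.

How it is judged:
By the outcome, as a careful person would: the job done as asked, in the order asked, and still so for the second after the job is handed in, with the robot touching nothing.
It also fails if it takes over 70 s, if anything falls off the work surface, if the arm or the gripper's body presses on something with over 40 N, if the wrist force passes 120 N, or if a joint passes its speed limit or range.

## Working session

There is one attempt and no reset: what is moved stays moved. The work goes in short steps, Python scripts to look and compute and a tool call to move; the robot and the scene stay as the last step left them, time stands still between calls to the robot, and variables do not carry over. Pictures are saved under pics/ and viewed, and the job is handed in when it is done.

Besides the shell and the picture viewer there is one more tool, called after "Emit:" as name([rows], argument=value, ...), one row to a line, values as JSON. drive_tool: Moves the arm, as the interface text tells. Its arguments: {"type":"object","properties":{"moves":{"type":"array"},"newtons":{"type":"number"}},"required":["moves"]}

```bash
mkdir -p pics
python3 - <<'E'
from workcell import *
import cv2
o=get_obs();print(o)
for n in ["scene","top","wrist"]:
    im,d=get_image(n);cv2.imwrite(f"pics/{n}0.png",im[:,:,::-1]);print(n,camera_params(n))
E
```

```text
{'time': 0.0, 'qpos': array([-1.33200921,  0.46838262, -0.01160532,  1.60366597,  0.00601247,
        1.07136886, -0.05628138]), 'joint_vel': array([-0.0002225 ,  0.00108946, -0.0026824 , -0.00034763, -0.00183513,
       -0.00031422,  0.00089201]), 'effort': array([ 5.05239541e-05, -5.20572567e+01, -1.20490592e-02, -2.43751556e+01,
       -5.65903564e-02,  1.71712053e-02,  1.59151236e-04]), 'eef_pos': array([180.6506536 , 623.76660112, 213.6192886 ]), 'tcp_rot': array([ 1.40446096e-01,  9.90087922e-01, -8.93299359e-04, -5.87903549e-05]), 'wrist_force': array([-1.09970894,  0.21658035,  0.16924931]), 'wrist_torque': array([ 0.03607311,  0.01363198, -0.00616328]), 'width': 0.9978827495467518}
scene {'fx': 391.31395777251805, 'fy': 391.31395777251805, 'cx': 248.6036923701997, 'cy': 190.1574357637708, 'dist': array([0.00112093, 0.        , 0.        , 0.        , 0.        ]), 'eye': array([1035.27334397,  620.74763224,  668.33444465]), 'attitude': array([0.15934906, 0.38618027, 0.84095965, 0.34388885])}
top {'fx': 348.3119867257232, 'fy': 348.3119867257232, 'cx': 256.5050628415024, 'cy': 189.39016294473652, 'dist': array([0.03628162, 0.        , 0.        , 0.        , 0.        ]), 'eye': array([459.23896814, 106.78403489, 801.45304238]), 'attitude': array([ 0.01798788, -0.04234629, -0.69773256,  0.71487936])}
wrist {'fx': 298.5001318033949, 'fy': 298.5001318033949, 'cx': 258.2779896620658, 'cy': 189.06271143633035, 'dist': array([-0.00031613,  0.        ,  0.        ,  0.        ,  0.        ]), 'eye': array([103.67667491, 646.12687615, 382.65621683]), 'attitude': array([-0.11512737, -0.08596198,  0.59427727,  0.79132215])}
```

View pics/scene0.png

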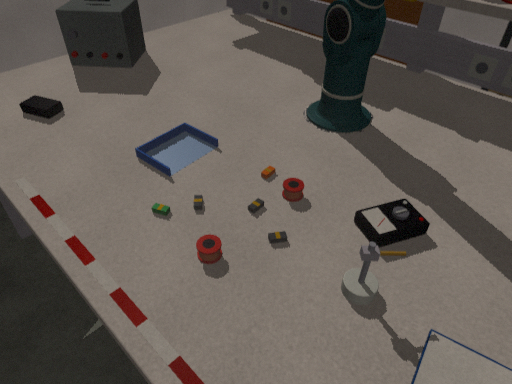

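View pics/top0.png

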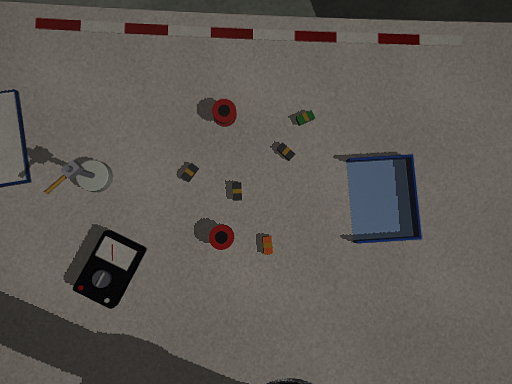

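The top view shows the blocks at about (189,172), (234,190) and (284,151). The coils are at (224,112) and (221,237), the orange look-alike at (266,244), the green one at (304,117), and the pen at (345-420,155-242) with its mouth to the left.

```bash
cat > h.py <<'E'
from workcell import *
import cv2, numpy as np
from scipy.spatial.transform import Rotation as R
def ray_z(cam,pts,z):
    c=camera_params(cam);K=np.array([[c['fx'],0,c['cx']],[0,c['fy'],c['cy']],[0,0,1]])
    u=cv2.undistortPoints(np.array(pts,float).reshape(-1,1,2),K,c['dist'])[:,0]
    d=np.c_[u[:,0],-u[:,1],-np.ones(len(u))]
    d=R.from_quat(c['attitude']).apply(d)
    t=(z-c['eye'][2])/d[:,2]
    z=np.broadcast_to(z,t.shape)
    return c['eye']+d*t[:,None]
def proj(cam,P):
    c=camera_params(cam);p=R.from_quat(c['attitude']).inv().apply(np.atleast_2d(P)-c['eye'])
    K=np.array([[c['fx'],0,c['cx']],[0,c['fy'],c['cy']],[0,0,1]])
    q=np.c_[p[:,0],-p[:,1],-p[:,2]]
    return cv2.projectPoints(q,np.zeros(3),np.zeros(3),K,c['dist'])[0][:,0]
def maskpts(cam,mask,z):
    v,u=np.nonzero(mask);return ray_z(cam,np.c_[u,v],z)
def blocks(cam="top",zt=15):
    out=[]
    for r in cut_out(cam,"block0"):
        P=maskpts(cam,r['mask'],zt)[:,:2].astype(np.float32)
        if len(P)<8: continue
        (cx,cy),(w,h),a=cv2.minAreaRect(P)
        a=a if w>=h else a+90
        out.append((round(r['p'],2),r['rect'],np.round([cx,cy]),round(max(w,h)),round(min(w,h)),round((a+90)%180-90)))
    return out
E
python3 - <<'E'
from h import *
im,d=get_image("top")
for b in blocks(): print(b)
for n,z in [("coil0",35),("meter",30),("stand",30),("pen",28)]:
    for r in cut_out("top",n):
        if r['p']<.3: continue
        P=maskpts("top",r['mask'],z)[:,:2].astype(np.float32)
        print(n,round(r['p'],2),r['rect'],cv2.minAreaRect(P))
for r in landmark_of("top","pen_mouth"):print(r,ray_z("top",[r['at']],0))
# floor patch
hsv=cv2.cvtColor(im,cv2.COLOR_RGB2HSV)
big=cv2.resize(im[90:260,160:430],None,fx=2.9,fy=2.9,interpolation=cv2.INTER_CUBIC);cv2.imwrite("pics/topzoom.png",big[:,:,::-1])
print(get_obs()['time'])
E
```

```text
(0.73, [279.1, 141.1, 14.8, 18.2], array([616.,  16.]), 39, 23, 47)
(0.73, [183.4, 165.4, 14.7, 15.2], array([563., 232.]), 39, 21, -34)
(0.62, [231.3, 181.2, 13.0, 18.4], array([523., 125.]), 41, 21, 10)
(0.6, [296.1, 111.1, 18.5, 13.8], array([695., -28.]), 45, 25, -67)
coil0 0.73 [210.4, 224.1, 24.3, 28.4] ((419.4127197265625, 155.9362030029297), (51.79292678833008, 52.02996826171875), 1.6691006422042847)
coil0 0.6 [214.6, 101.1, 17.7, 27.9] ((696.0645751953125, 157.059326171875), (56.046775817871094, 51.880889892578125), 20.931591033935547)
meter 0.64 [72.0, 231.7, 74.4, 81.5] ((349.32452392578125, 391.16827392578125), (101.03018188476562, 145.64016723632812), 64.73353576660156)
stand 0.67 [44.7, 160.7, 69.3, 33.2] ((545.27197265625, 468.5544738769531), (70.11358642578125, 142.12017822265625), 3.6161720752716064)
pen 0.85 [346.5, 157.2, 74.8, 87.1] ((513.7279663085938, -203.17449951171875), (190.91758728027344, 153.24868774414062), 4.92392110824585)
{'at': [347.5, 198.5], 'p': 0.76} [[ 512.40387315 -131.85859522    0.        ]]
{'at': [377.9, 202.0], 'p': 0.51} [[ 506.0652886  -202.72746366    0.        ]]
0.5
```

View pics/topzoom.png

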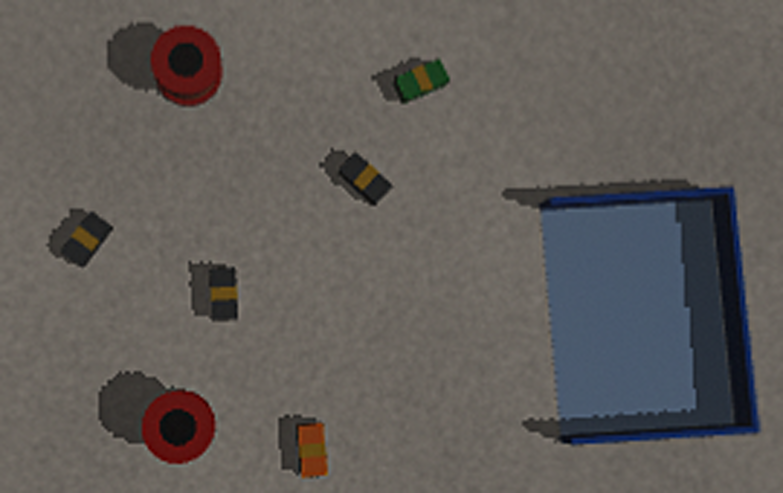

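```bash
cat >> h.py <<'E'
def go(x,y,z,phi=None,o=None,prnt=True):
    """phi: desired world yaw (deg) of tool y axis"""
    o=o or get_obs();Rm=R.from_quat(o['tcp_rot'])
    d=Rm.inv().apply(np.array([x,y,z])-o['eef_pos'])/25
    ty=Rm.apply([0,1,0]);cur=np.degrees(np.arctan2(ty[1],ty[0]))
    turn=0 if phi is None else -((phi-cur+180)%360-180)
    r=np.round([*d,turn],2)
    if prnt: print("to",(x,y,z,phi),"shift",r,"curphi",round(cur,1))
    return r
def ln(p,q):
    p=np.array(p,float);q=np.array(q,float);d=(q-p)/np.linalg.norm(q-p)
    return d, np.degrees(np.arctan2(d[1],d[0]))+90
E
python3 - <<'E'
from h import *
z=np.array([[541,197],[735,187],[759,431],[568,443]])/2.9+np.array([160,90])-.5
print(ray_z("top",z,28.))
z=np.array([[541,206],[557,420]])/2.9+np.array([160,90])-.5
print("mouth floor",ray_z("top",z,0.))
print("orange,green,stand",ray_z("top",[[267,244],[304,117],[93,176]],[15,15,30]))
# A
A=[616,16];T=[560,-190]
d,phi=ln(A,T);print(d,phi)
s=np.array(A)-d*42
go(s[0],s[1],200,phi); go(s[0],s[1],4,phi)
E
```

```text
[[ 603.53542955 -120.13089475   28.        ]
 [ 615.52143601 -272.3387377    28.        ]
 [ 426.57886766 -287.67457059   28.        ]
 [ 413.89164957 -140.89823449   28.        ]]
mouth floor [[ 601.40732306 -128.3631855     0.        ]
 [ 430.09915485 -141.17696179    0.        ]]
orange,green,stand [[404.86356855  54.13838356  15.        ]
 [697.83117028 -25.70847562  15.        ]
 [545.66348394 437.77260744  30.        ]]
[-0.26232458 -0.9649797 ] -15.208039190635319
to (np.float64(627.0176322700187), np.float64(56.52914727899717), 200, np.float64(-15.208039190635319)) shift [-23.46 -16.85   0.58  89.06] curphi 73.9
to (np.float64(627.0176322700187), np.float64(56.52914727899717), 4, np.float64(-15.208039190635319)) shift [-23.46 -16.85   8.42  89.06] curphi 73.9
```

Run:
```python
from h import *
d,phi=ln([616,16],[556,-100]);print(d,phi)
s=np.array([616,16])-d*48
go(*s,200,phi)
```

```text
[-0.45942292 -0.88821764] -27.34987578006988
to (np.float64(638.0523001059408), np.float64(58.63444687148554), 200, np.float64(-27.34987578006988)) shift [-23.86 -16.65   0.58 101.2 ] curphi 73.9
```

Emit:
drive_tool([
  [0.83,-2.4,-1.7,0.5,10],
  [0.83,-4.8,-3.4,0.5,20],
  [0.83,-7.2,-5,0.5,30],
  [0.83,-9.6,-6.7,0.5,40],
  [0.83,-12,-8.4,0.5,50],
  [0.83,-14.4,-10,0.5,60],
  [0.83,-16.8,-11.7,0.5,70],
  [0.83,-19.2,-13.4,0.5,80],
  [0.83,-21.6,-15,0.5,90],
  [0.83,-23.9,-16.7,0.5,101],
], newtons=20)

```text
time: 1.75
eef_pos: [574.5, 137.8, 202.5]
tcp_rot: [0.854, 0.521, 0.001, -0.0]
wrist_force: [0.9, 1.1, -0.3]
width: 0.175
```

Run:
```python
from h import *
o=get_obs();print(o['time'],o['eef_pos'],o['qpos'],o['width'])
go(638,58.6,100,-27.35); go(638,58.6,4,-27.35)
```

```text
1.75 [574.47515516 137.84682935 202.53049226] [-0.7095174   0.40684333  0.54008049  1.79435798 -0.24401547  1.00587399
 -0.54872298] 0.17471558918029434
to (638, 58.6, 100, -27.35) shift [-1.66  3.71  4.1   0.15] curphi -27.2
to (638, 58.6, 4, -27.35) shift [-1.67  3.71  7.94  0.15] curphi -27.2
```

Emit:
drive_tool([
  [0.83,0,0,0,0],
  [0.83,0,0,0,0],
  [0.83,0,0,0,0],
])

```text
time: 2.12
eef_pos: [572.4, 141.0, 202.0]
tcp_rot: [0.851, 0.525, -0.0, -0.001]
wrist_force: [0.6, -0.1, 0.6]
width: 0.172
```

Run:
```python
from h import *
o=get_obs();print(o['time'],o['eef_pos'],o['qpos'],o['width'])
go(638,58.6,4,-27.35)
im,d=get_image("top");cv2.imwrite("pics/t1.png",cv2.resize(im[90:290,100:430],None,fx=2.4,fy=2.4)[:,:,::-1])
```

```text
2.125 [572.41268121 140.99512123 202.00245556] [-0.71325579  0.40558909  0.53679013  1.79661696 -0.24250275  1.00541848
 -0.54706539] 0.17206384785944545
to (638, 58.6, 4, -27.35) shift [-1.77  3.83  7.92  0.65] curphi -26.7
```

View pics/t1.png

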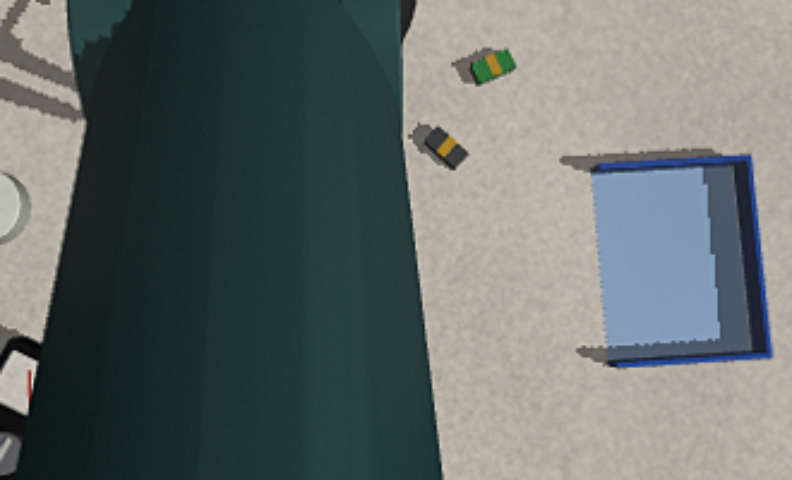

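Emit:
drive_tool([
  [0.83,-0.9,1.9,0,0],
  [0.83,-1.77,3.83,1,0.65],
  [0.83,-1.77,3.83,3,0.65],
  [0.83,-1.77,3.83,5,0.65],
  [0.83,-1.77,3.83,6.5,0.65],
  [0.83,-1.77,3.83,7.5,0.65],
  [0.83,-1.77,3.83,7.9,0.65],
  [0.83,-1.77,3.83,7.9,0.65],
])

```text
time: 3.18
eef_pos: [638.5, 57.1, 4.6]
tcp_rot: [0.855, 0.519, -0.0, -0.0]
wrist_force: [-0.3, 0.2, -0.6]
width: 0.169
```

Run:
```python
from h import *
o=get_obs();print(o['time'],o['eef_pos'],o['qpos'],o['width'])
go(638,58.6,4,-27.35)
e=np.array([556,-100])-np.array([-.459,-.888])*22
go(*e,4,-27.35)
im,d=get_image("scene");cv2.imwrite("pics/s2.png",im[:,:,::-1])
im,d=get_image("wrist");cv2.imwrite("pics/w2.png",im[:,:,::-1])
```

```text
3.175 [638.49875361  57.08345752   4.55062348] [-0.44950626  0.74997058  0.42965965  1.76398461 -0.44270079  0.72526294
 -0.26460995] 0.16858812089077607
to (638, 58.6, 4, -27.35) shift [ 0.04 -0.05  0.02 -0.13] curphi -27.5
to (np.float64(566.098), np.float64(-80.464), 4, -27.35) shift [-6.22 -0.03  0.02 -0.13] curphi -27.5
```

View pics/s2.png

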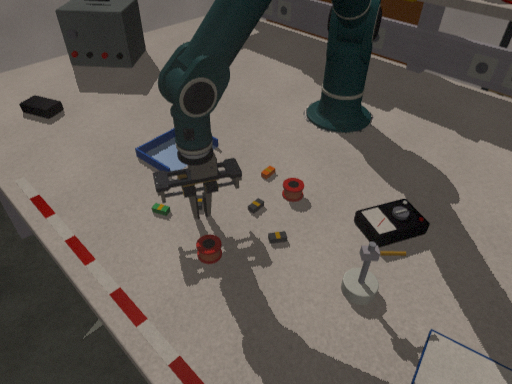

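View pics/w2.png

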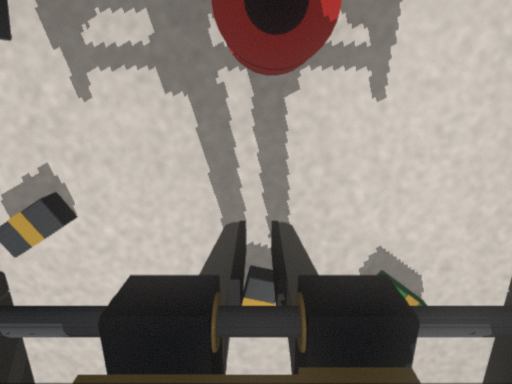

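Emit:
drive_tool([
  [0.83,-0.5,0,0,0],
  [0.83,-1,0,0,0],
  [0.83,-1.4,0,0,0],
  [0.83,-1.8,0,0,0],
  [0.83,-2.2,0,0,0],
  [0.83,-2.6,0,0,0],
  [0.83,-3,0,0,0],
  [0.83,-3.4,0,0,0],
  [0.83,-3.8,0,0,0],
  [0.83,-3.8,0,0,0],
])

```text
time: 4.53
eef_pos: [594.1, -29.3, 4.6]
tcp_rot: [0.856, 0.518, -0.0, 0.0]
wrist_force: [-0.7, 0.9, 0.1]
width: 0.172
```

Run:
```python
from h import *
o=get_obs();print(o['time'],o['eef_pos'],o['wrist_force'])
im,d=get_image("top");cv2.imwrite("pics/t3.png",cv2.resize(im[90:290,100:430],None,fx=2.4,fy=2.4)[:,:,::-1])
for b in blocks(): print(b)
im,d=get_image("scene");cv2.imwrite("pics/s3.png",cv2.resize(im[100:300,100:340],None,fx=3,fy=3)[:,:,::-1])
for b in blocks("scene"): print(b)
```

```text
4.525 [594.0507919  -29.25438567   4.55050388] [-0.66116279  0.93792542  0.14371116]
(0.69, [295.2, 113.8, 11.9, 10.3], array([694., -23.]), 35, 24, -67)
(0.63, [209.9, 225.3, 25.9, 26.0], array([418., 158.]), 56, 53, -89)
(0.6, [259.0, 235.7, 14.8, 20.1], array([403.,  54.]), 40, 21, 6)
(0.5, [230.1, 181.1, 11.0, 16.3], array([522., 125.]), 41, 20, 7)
(0.43, [183.9, 163.4, 14.2, 16.4], array([562., 233.]), 41, 22, -33)
(0.49, [250.0, 195.4, 14.7, 18.0], array([527., 133.]), 47, 26, 10)
(0.48, [147.0, 202.6, 22.3, 14.3], array([702., -21.]), 48, 34, -63)
(0.47, [259.8, 167.4, 10.0, 13.7], array([410.,  61.]), 54, 29, 7)
(0.44, [269.5, 229.9, 17.6, 13.0], array([567., 240.]), 39, 30, -44)
```

View pics/s3.png

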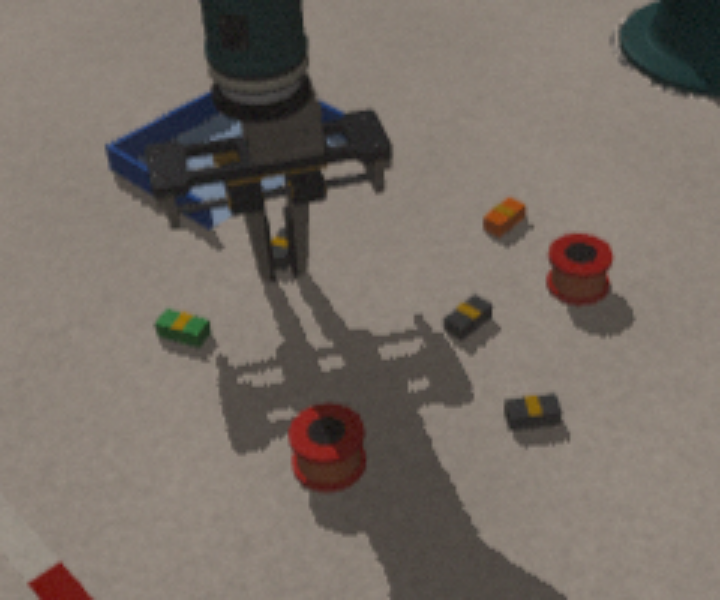

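View pics/t3.png

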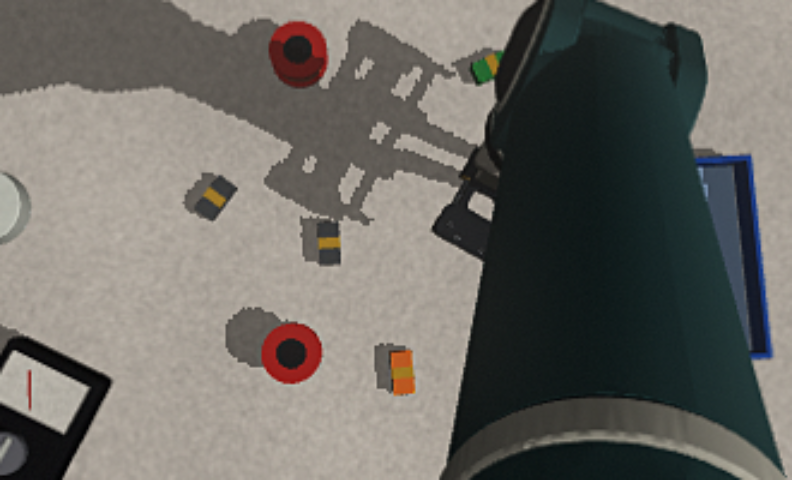

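Emit:
drive_tool([
  [0.83,-0.4,0,0,0],
  [0.83,-0.8,0,0,0],
  [0.83,-1.2,0,0,0],
  [0.83,-1.6,0,0,0],
  [0.83,-2.0,0,0,0],
  [0.83,-2.4,0,0,0],
  [0.83,-2.8,0,0,0],
  [0.83,-3.2,0,0,0],
  [0.83,-3.6,0,0,0],
  [0.83,-3.6,0,0,0],
])

```text
time: 5.98
eef_pos: [552.6, -108.9, 4.6]
tcp_rot: [0.856, 0.518, -0.0, 0.0]
wrist_force: [0.1, -0.9, 0.6]
width: 0.17
```

Run:
```python
from h import *
o=get_obs();print(o['time'],o['eef_pos'],o['wrist_force'])
im,d=get_image("scene");cv2.imwrite("pics/s4.png",cv2.resize(im[100:300,100:340],None,fx=3,fy=3)[:,:,::-1])
for b in blocks("scene"): print(b)
im,d=get_image("wrist");cv2.imwrite("pics/w4.png",im[:,:,::-1])
```

```text
5.975 [ 552.56676419 -108.89280432    4.62933233] [ 0.06360532 -0.89901297  0.59788194]
(0.67, [268.9, 230.8, 19.8, 12.6], array([568., 239.]), 41, 32, -35)
(0.63, [247.6, 195.5, 12.6, 20.5], array([529., 132.]), 48, 28, 10)
(0.59, [186.3, 159.9, 3.3, 9.9], array([ 545., -119.]), 52, 16, 59)
(0.48, [150.3, 204.3, 19.4, 13.1], array([702., -21.]), 49, 32, -65)
(0.45, [258.9, 172.2, 15.4, 6.4], array([411.,  61.]), 55, 29, 12)
```

View pics/s4.png

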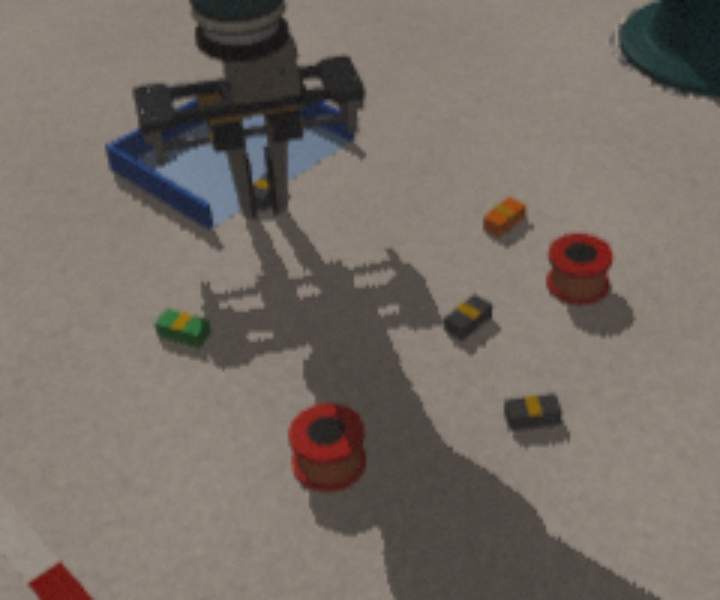

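View pics/w4.png

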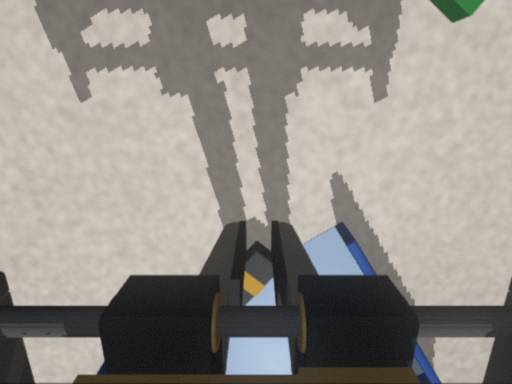

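The block is entering the mouth, with one corner nested in the finger gap. I'll carry on along the same line.

Emit:
drive_tool([
  [0.83,-0.4,0,0,0],
  [0.83,-0.8,0,0,0],
  [0.83,-1.2,0,0,0],
  [0.83,-1.6,0,0,0],
  [0.83,-2.0,0,0,0],
  [0.83,-2.4,0,0,0],
  [0.83,-2.8,0,0,0],
  [0.83,-3.1,0,0,0],
  [0.83,-3.4,0,0,0],
  [0.83,-3.4,0,0,0],
])

```text
time: 7.38
eef_pos: [513.5, -183.8, 4.6]
tcp_rot: [0.855, 0.518, -0.0, 0.0]
wrist_force: [-0.8, 0.2, 0.0]
width: 0.168
```

Emit:
drive_tool([
  [0.83,0.5,0,0,0],
  [0.83,1,0,-1,0],
  [0.83,1.3,0,-3,0],
  [0.83,1.3,0,-4,0],
])

```text
time: 7.88
eef_pos: [530.8, -152.3, 106.8]
tcp_rot: [0.854, 0.52, 0.001, 0.001]
wrist_force: [0.2, 1.0, -0.7]
width: 0.168
```

Run:
```python
from h import *
o=get_obs();print(o['time'],o['eef_pos'],o['wrist_force'])
# B start
B=[522.5,125];T=[545,-215]
d,phi=ln(B,T);print(d,phi);s=np.array(B)-d*45
go(*s,100,phi)
im,d=get_image("scene");cv2.imwrite("pics/s5.png",cv2.resize(im[100:300,100:340],None,fx=3,fy=3)[:,:,::-1])
for b in blocks("scene"): print(b)
```

```text
7.875 [ 530.79289725 -152.29861037  106.75724093] [ 0.22309074  1.01284119 -0.7139951 ]
[ 0.06603204 -0.9978175 ] 3.786112035381592
to (np.float64(519.5285581707441), np.float64(169.90178764209003), 100, np.float64(3.786112035381592)) shift [ 11.24  -6.33   0.27 -31.16] curphi -27.4
(0.73, [249.8, 197.7, 13.5, 15.9], array([530., 133.]), 53, 30, 10)
(0.55, [149.3, 203.2, 19.3, 16.3], array([703., -21.]), 49, 33, -68)
(0.5, [284.7, 176.3, 19.4, 20.2], array([413., 156.]), 88, 49, 42)
(0.46, [260.5, 169.5, 12.5, 10.7], array([410.,  62.]), 52, 27, 13)
(0.45, [180.7, 145.0, 8.4, 7.4], array([ 502., -194.]), 47, 29, 46)
(0.44, [267.8, 232.1, 19.0, 12.7], array([567., 239.]), 41, 30, -44)
```

View pics/s5.png

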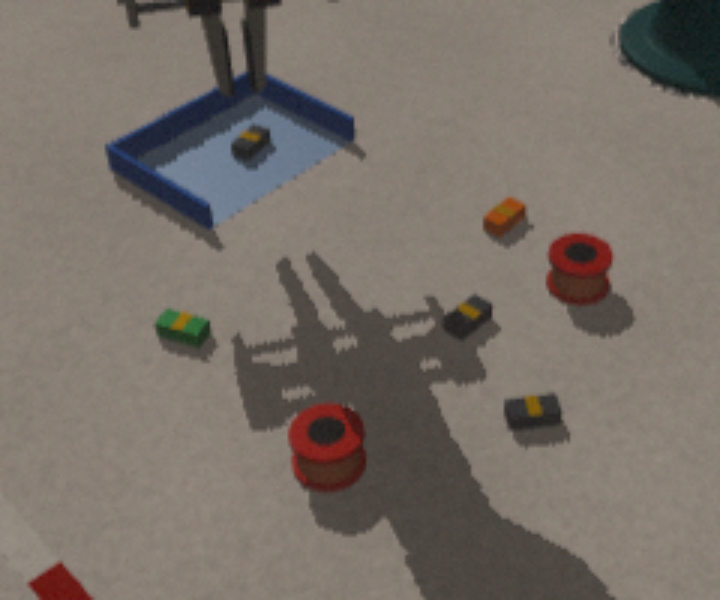

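Run:
```python
from h import *
B=[522.5,125];T=[562,-205]
d,phi=ln(B,T);print(d,phi);s=np.array(B)-d*43
go(*s,100,phi);go(*s,4,phi)
```

```text
[ 0.1188486  -0.99291239] 6.825656910925545
to (np.float64(517.3895100295714), np.float64(167.69523266434027), 100, np.float64(6.825656910925545)) shift [ 11.13  -6.41   0.29 -34.25] curphi -27.4
to (np.float64(517.3895100295714), np.float64(167.69523266434027), 4, np.float64(6.825656910925545)) shift [ 11.12  -6.43   4.13 -34.25] curphi -27.4
```

Emit:
drive_tool([
  [0.83,1.6,-0.9,0,-5],
  [0.83,3.2,-1.8,0,-10],
  [0.83,4.8,-2.7,0,-15],
  [0.83,6.4,-3.6,0,-20],
  [0.83,8,-4.6,0,-25],
  [0.83,9.6,-5.5,0,-30],
  [0.83,11.1,-6.4,0,-34],
  [0.83,11.1,-6.4,0,-34],
  [0.83,11.1,-6.4,0.5,-34],
])

```text
time: 9.1
eef_pos: [515.4, 165.8, 91.5]
tcp_rot: [0.666, 0.746, 0.0, 0.0]
wrist_force: [0.1, -0.4, 0.1]
width: 0.173
```

Run:
```python
from h import *
o=get_obs();print(o['time'],o['eef_pos'],o['qpos'])
go(517.4,167.7,4,6.8)
im,d=get_image("top");cv2.imwrite("pics/t6.png",cv2.resize(im[90:290,100:430],None,fx=2.4,fy=2.4)[:,:,::-1])
for b in blocks(): print(b)
```

```text
9.1 [515.38823409 165.77978509  91.52741795] [-0.62209395  0.4586671   0.31039974  1.9821448  -0.20387493  0.72979164
 -0.07653142]
to (517.4, 167.7, 4, 6.8) shift [ 0.07  0.09  3.5  -0.34] curphi 6.5
(0.75, [294.0, 110.9, 18.8, 11.3], array([697., -28.]), 44, 25, -63)
(0.49, [237.1, 187.6, 3.1, 10.6], array([518., 120.]), 27, 9, 2)
(0.49, [258.8, 234.3, 14.9, 21.3], array([403.,  54.]), 40, 20, 6)
(0.45, [373.4, 194.8, 15.2, 21.3], array([ 497., -203.]), 39, 26, 27)
```

View pics/t6.png

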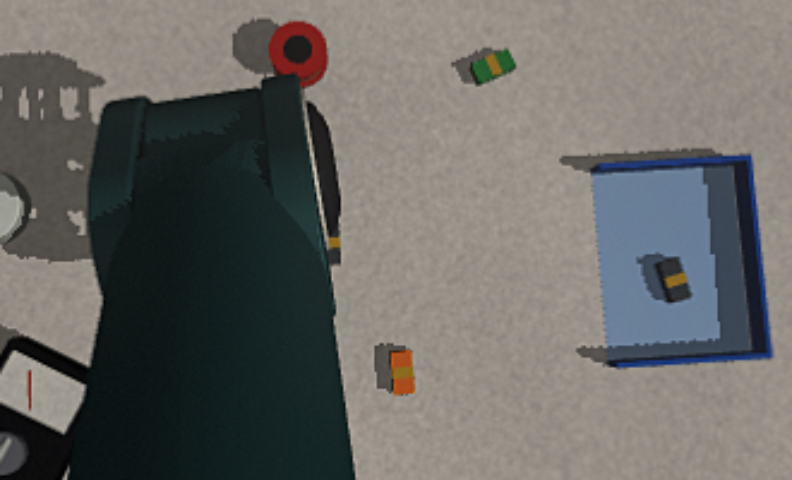

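Emit:
drive_tool([
  [0.83,0.07,0.09,1.5,0],
  [0.83,0.07,0.09,2.8,0],
  [0.83,0.07,0.09,3.3,0],
  [0.83,0.07,0.09,3.5,0],
  [0.83,0.07,0.09,3.5,0],
  [0.83,-0.3,0.09,3.5,0],
  [0.83,-0.7,0.09,3.5,0],
  [0.83,-1.1,0.09,3.5,0],
  [0.83,-1.5,0.09,3.5,0],
  [0.83,-2,0.09,3.5,0],
])

```text
time: 10.45
eef_pos: [523.3, 115.9, 4.7]
tcp_rot: [0.666, 0.746, 0.0, -0.0]
wrist_force: [0.2, 0.8, -0.5]
width: 0.17
```

Emit:
drive_tool([
  [0.83,-0.5,0,0,0],
  [0.83,-1,0,0,0],
  [0.83,-1.5,0,0,0],
  [0.83,-2,0,0,0],
  [0.83,-2.5,0,0,0],
  [0.83,-3,0,0,0],
  [0.83,-3.5,0,0,0],
  [0.83,-4,0,0,0],
  [0.83,-4.5,0,0,0],
  [0.83,-5,0,0,0],
])

```text
time: 11.7
eef_pos: [537.3, -8.7, 4.6]
tcp_rot: [0.666, 0.746, -0.0, -0.0]
wrist_force: [-0.5, 0.7, 0.1]
width: 0.171
```

Run:
```python
from h import *
o=get_obs();print(o['time'],o['eef_pos'],o['wrist_force'])
go(559.6,-185,4,6.8)
im,d=get_image("scene");cv2.imwrite("pics/s7.png",cv2.resize(im[100:300,100:340],None,fx=3,fy=3)[:,:,::-1])
for b in blocks("scene"): print(b)
```

```text
11.7 [537.25246057  -8.67520858   4.57305278] [-0.46443176  0.66593124  0.13407496]
to (559.6, -185, 4, 6.8) shift [-7.11  0.1   0.02 -0.34] curphi 6.5
(0.61, [149.0, 203.3, 19.8, 13.1], array([702., -21.]), 49, 33, -68)
(0.61, [262.5, 170.3, 9.7, 11.4], array([411.,  62.]), 50, 29, 4)
(0.57, [266.2, 232.5, 20.9, 12.0], array([568., 239.]), 42, 32, -34)
(0.42, [180.7, 143.3, 9.2, 9.4], array([ 500., -194.]), 53, 30, 22)
```

View pics/s7.png

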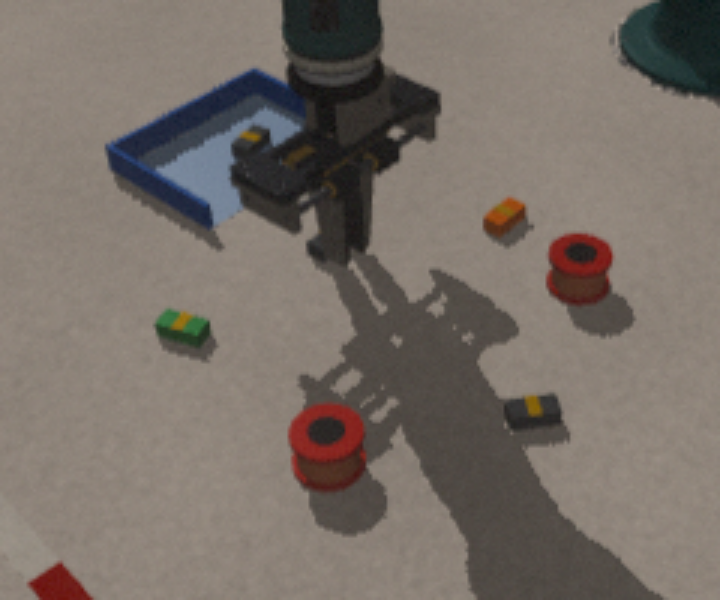

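Block B shows ahead of the fingers, at zoom (318,245).

Emit:
drive_tool([
  [0.83,-0.5,0,0,0],
  [0.83,-1,0,0,0],
  [0.83,-1.5,0,0,0],
  [0.83,-2,0,0,0],
  [0.83,-2.5,0,0,0],
  [0.83,-3,0,0,0],
  [0.83,-3.5,0,0,0],
  [0.83,-3.9,0,0,0],
  [0.83,-3.9,0,0,0],
])

```text
time: 12.92
eef_pos: [548.3, -105.9, 4.7]
tcp_rot: [0.667, 0.745, -0.0, 0.0]
wrist_force: [0.2, -0.1, 0.0]
width: 0.172
```

Run:
```python
from h import *
o=get_obs();print(o['time'],o['eef_pos'],o['wrist_force'])
go(559.6,-185,4,6.8)
im,d=get_image("scene");cv2.imwrite("pics/s8.png",cv2.resize(im[100:300,100:340],None,fx=3,fy=3)[:,:,::-1])
im,d=get_image("wrist");cv2.imwrite("pics/w8.png",im[:,:,::-1])
```

```text
12.925 [ 548.25968581 -105.91409541    4.66431775] [ 0.15752967 -0.06909649  0.01804718]
to (559.6, -185, 4, 6.8) shift [-3.19  0.1   0.03 -0.43] curphi 6.4
```

View pics/s8.png

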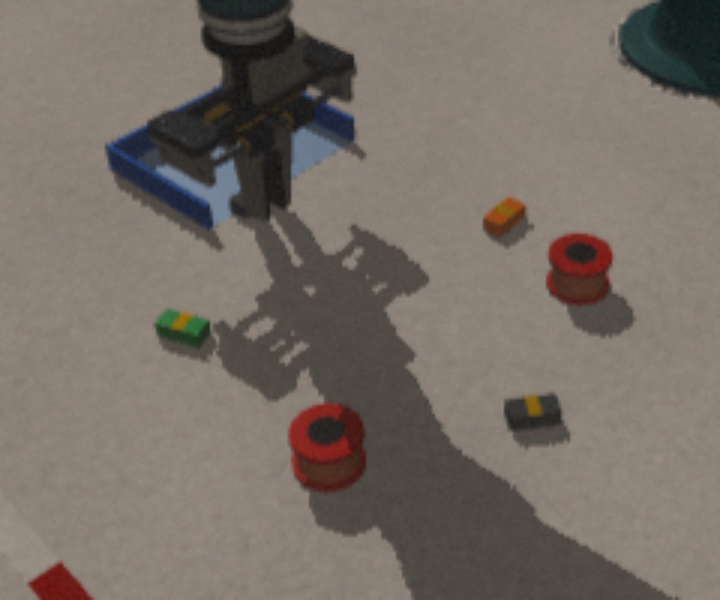

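View pics/w8.png

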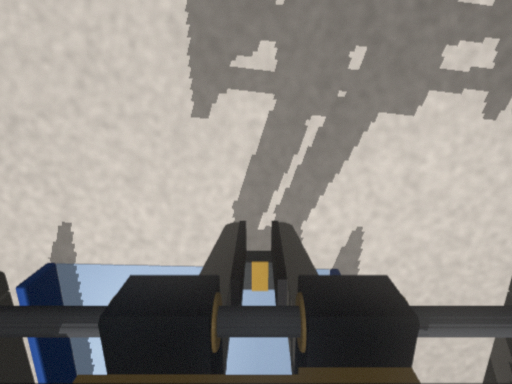

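Block B sits flush and centred on the broom, with its stripe at (260,277).

Emit:
drive_tool([
  [0.83,-0.5,0,0,0],
  [0.83,-1,0.03,0,0],
  [0.83,-1.5,0.05,0,0],
  [0.83,-2,0.1,0,0],
  [0.83,-2.5,0.1,0,0],
  [0.83,-3,0.1,0,0],
  [0.83,-3.2,0.1,0,0],
  [0.83,-3.2,0.1,0,0],
])

```text
time: 14.02
eef_pos: [559.6, -184.5, 4.6]
tcp_rot: [0.666, 0.746, -0.0, 0.0]
wrist_force: [0.3, -0.3, 0.1]
width: 0.169
```

Emit:
drive_tool([
  [0.83,0.5,0,0,0],
  [0.83,1,0,-1,0],
  [0.83,1.3,0,-3,0],
  [0.83,1.3,0,-4,0],
  [0.83,1.3,0,-4,0],
])

```text
time: 14.65
eef_pos: [557.5, -150.3, 106.6]
tcp_rot: [0.665, 0.746, 0.001, 0.002]
wrist_force: [-0.9, -0.5, -0.7]
width: 0.171
```

Run:
```python
from h import *
o=get_obs();print(o['time'],o['eef_pos'],o['wrist_force'])
C=[562,232];T=[462,-165]
d,phi=ln(C,T);print(d,phi);s=np.array(C)-d*47
go(*s,100,phi)
print(s, np.array(T)-d*22)
im,_=get_image("scene");cv2.imwrite("pics/s9.png",cv2.resize(im[100:300,100:340],None,fx=3,fy=3)[:,:,::-1])
for b in blocks("scene"): print(b)
```

```text
14.65 [ 557.45252042 -150.27395366  106.56356259] [-0.8709501  -0.53199915 -0.70345416]
[-0.24425943 -0.96970992] -14.138072352739215
to (np.float64(573.4801930305966), np.float64(277.57636633146876), 100, np.float64(-14.138072352739215)) shift [16.93  2.59  0.27 20.71] curphi 6.6
[573.48019303 277.57636633] [ 467.37370738 -143.66638172]
(0.63, [183.3, 143.3, 8.1, 10.1], array([ 502., -194.]), 49, 24, 31)
(0.58, [260.3, 170.9, 11.1, 7.8], array([411.,  61.]), 52, 25, 12)
(0.53, [268.6, 229.7, 19.2, 15.8], array([567., 240.]), 43, 32, -35)
(0.53, [150.9, 203.4, 19.3, 14.7], array([702., -21.]), 50, 34, -73)
```

View pics/s9.png

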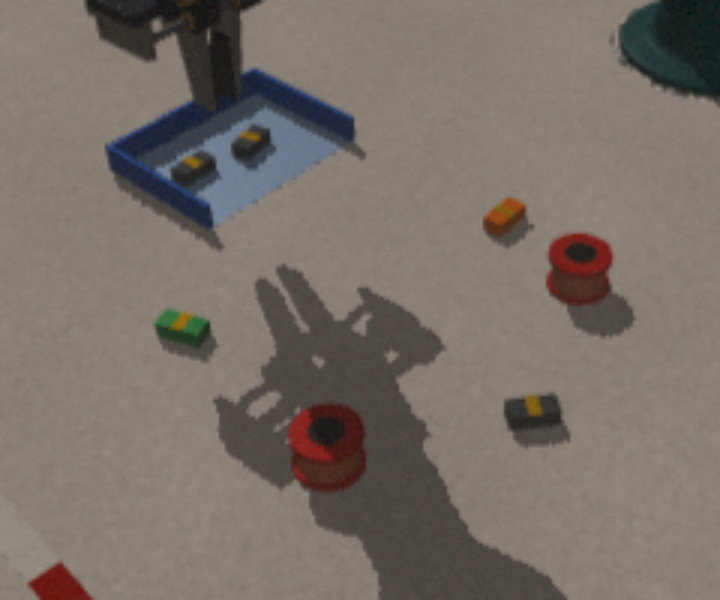

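Emit:
drive_tool([
  [0.83,2,0.3,0,3],
  [0.83,4,0.6,0,6],
  [0.83,6,0.9,0,9],
  [0.83,8,1.2,0,12],
  [0.83,10,1.5,0,15],
  [0.83,12,1.8,0,18],
  [0.83,14,2.1,0,20.7],
  [0.83,16,2.45,0,20.7],
  [0.83,16.9,2.6,0,20.7],
  [0.83,16.9,2.6,0,20.7],
])

```text
time: 16.0
eef_pos: [572.0, 276.3, 103.1]
tcp_rot: [0.789, 0.615, -0.001, -0.0]
wrist_force: [0.7, -0.2, -0.2]
width: 0.17
```

Run:
```python
from h import *
o=get_obs();print(o['time'],o['eef_pos'],o['qpos'])
go(573.5,277.6,4,-14.1)
im,_=get_image("wrist");cv2.imwrite("pics/w10.png",im[:,:,::-1])
im,_=get_image("scene");cv2.imwrite("pics/s10.png",im[:,:,::-1])
```

```text
16.0 [572.01514688 276.30489783 103.13090916] [-0.73231596  0.57962718  0.31409084  1.74031242 -0.22499404  0.85929379
 -0.56417938]
to (573.5, 277.6, 4, -14.1) shift [0.07 0.05 3.97 0.01] curphi -14.1
```

View pics/s10.png

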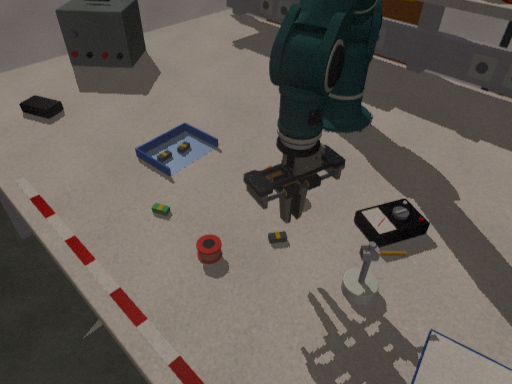

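Emit:
drive_tool([
  [0.83,0.07,0.05,1.5,0],
  [0.83,0.07,0.05,3,0],
  [0.83,0.07,0.05,3.7,0],
  [0.83,0.07,0.05,3.95,0],
  [0.83,0.07,0.05,3.95,0],
  [0.83,-0.3,0.05,3.95,0],
  [0.83,-0.7,0.05,3.95,0],
  [0.83,-1.1,0.05,3.95,0],
  [0.83,-1.5,0.05,3.95,0],
  [0.83,-2,0.05,3.95,0],
])

```text
time: 17.35
eef_pos: [562.1, 226.3, 6.1]
tcp_rot: [0.789, 0.614, 0.0, 0.0]
wrist_force: [0.5, 0.0, 1.2]
width: 0.17
```

Emit:
drive_tool([
  [0.83,-0.5,0,0,0],
  [0.83,-1,0,0,0],
  [0.83,-1.5,0,0,0],
  [0.83,-2,0,0,0],
  [0.83,-2.5,0,0,0],
  [0.83,-3,0,0,0],
  [0.83,-3.3,0,0,0],
  [0.83,-3.3,0,0,0],
])

```text
time: 18.35
eef_pos: [541.4, 145.8, 5.8]
tcp_rot: [0.79, 0.614, -0.0, 0.0]
wrist_force: [-0.4, -0.2, 0.1]
width: 0.171
```

Run:
```python
from h import *
o=get_obs();print(o['time'],o['eef_pos'],o['wrist_force'])
go(466,-150,4,-14.1)
im,d=get_image("scene");cv2.imwrite("pics/s11.png",cv2.resize(im[100:300,100:340],None,fx=3,fy=3)[:,:,::-1])
im,d=get_image("wrist");cv2.imwrite("pics/w11.png",im[:,:,::-1])
```

```text
18.35 [541.41330464 145.76319972   5.7607712 ] [-0.41234617 -0.18804977  0.06277148]
to (466, -150, 4, -14.1) shift [-12.21   0.     0.08  -0.21] curphi -14.3
```

View pics/s11.png

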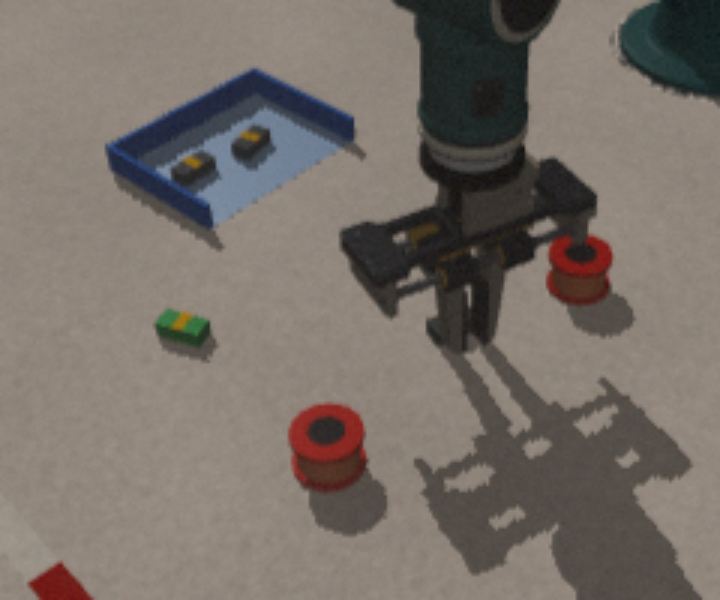

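View pics/w11.png

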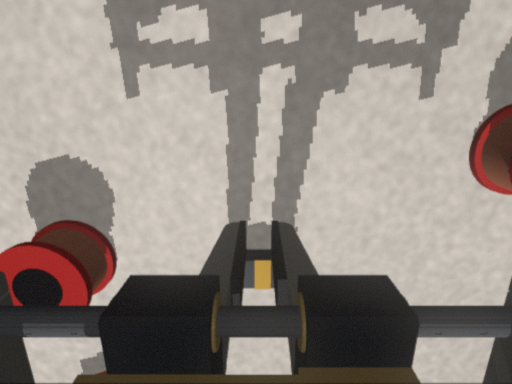

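Block C is flush on the broom, with its stripe at (262,274). I'll push on.

Emit:
drive_tool([
  [0.83,-0.5,0,0,0],
  [0.83,-1,0,0,0],
  [0.83,-1.5,0,0,0],
  [0.83,-2,0,0,0],
  [0.83,-2.5,0,0,0],
  [0.83,-3,0,0,0],
  [0.83,-3.5,0,0,0],
  [0.83,-4,0,0,0],
  [0.83,-4.5,0,0,0],
  [0.83,-5,0,0,0],
])

```text
time: 19.7
eef_pos: [510.8, 24.8, 5.9]
tcp_rot: [0.789, 0.614, 0.0, 0.0]
wrist_force: [0.6, 0.4, -0.7]
width: 0.169
```

Emit:
drive_tool([
  [0.83,-0.5,0,0,0],
  [0.83,-1,0,0,0],
  [0.83,-1.5,0,0,0],
  [0.83,-2,0,0,0],
  [0.83,-2.5,0,0,0],
  [0.83,-3,0,0,0],
  [0.83,-3.5,0,0,0],
  [0.83,-3.8,0,0,0],
  [0.83,-3.8,0,0,0],
])

```text
time: 20.82
eef_pos: [487.4, -67.2, 5.9]
tcp_rot: [0.79, 0.614, -0.0, 0.0]
wrist_force: [0.4, 0.6, -0.0]
width: 0.168
```

Run:
```python
from h import *
o=get_obs();print(o['time'],o['eef_pos'],o['wrist_force'])
go(466,-150,4,-14.1)
im,d=get_image("scene");cv2.imwrite("pics/s12.png",cv2.resize(im[100:300,100:340],None,fx=3,fy=3)[:,:,::-1])
im,d=get_image("wrist");cv2.imwrite("pics/w12.png",im[:,:,::-1])
```

```text
20.825 [487.41479093 -67.17233561   5.8565848 ] [ 0.43900183  0.56747839 -0.01561509]
to (466, -150, 4, -14.1) shift [-3.42 -0.01  0.07 -0.21] curphi -14.3
```

View pics/s12.png

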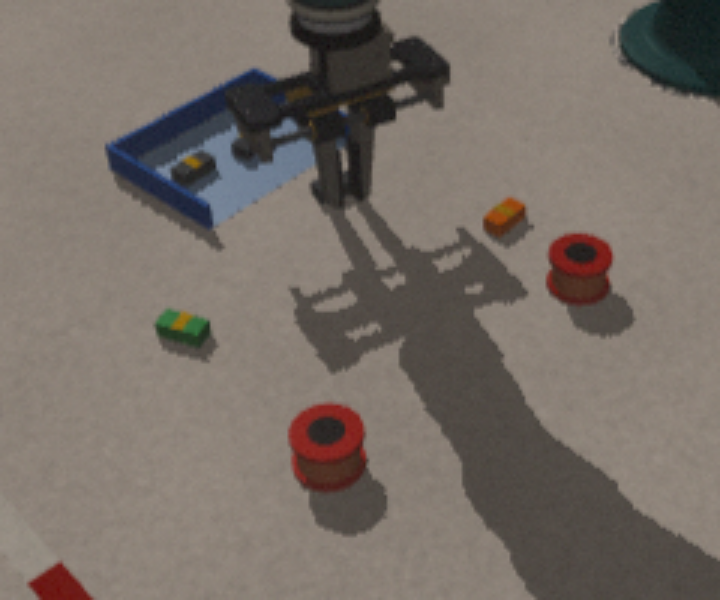

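View pics/w12.png

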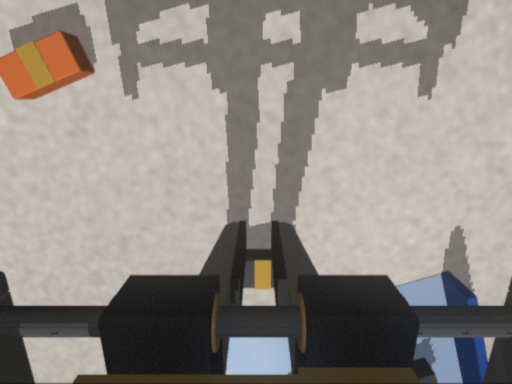

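Emit:
drive_tool([
  [0.83,-0.5,0,0,0],
  [0.83,-1,0,0,0],
  [0.83,-1.5,0,0,0],
  [0.83,-2,0,0,0],
  [0.83,-2.5,0,0,0],
  [0.83,-3,0,0,0],
  [0.83,-3.4,0,0,0],
  [0.83,-3.7,0,0,0],
  [0.83,-3.7,0,0,0],
])

```text
time: 22.05
eef_pos: [464.7, -156.8, 5.9]
tcp_rot: [0.79, 0.614, -0.0, 0.0]
wrist_force: [-0.0, -0.3, 0.5]
width: 0.172
```

Emit:
drive_tool([
  [0.83,0.5,0,0,0],
  [0.83,1,0,-1,0],
  [0.83,2,0,-3,0],
  [0.83,4,0,-5,0],
  [0.83,6,0,-6,0],
  [0.83,8,0,-6,0],
  [0.83,10,0,-6,0],
  [0.83,11,0,-6,0],
  [0.83,11,0,-6,0],
  [0.83,11,0,-6,0],
])

```text
time: 23.3
eef_pos: [531.9, 109.8, 155.7]
tcp_rot: [0.789, 0.614, -0.0, 0.0]
wrist_force: [-0.9, -0.4, 0.7]
width: 0.172
```

Run:
```python
from h import *
o=get_obs();print(o['time'],o['eef_pos'],o['wrist_force'])
im,d=get_image("top");cv2.imwrite("pics/t13.png",cv2.resize(im[90:290,100:430],None,fx=2.4,fy=2.4)[:,:,::-1])
c=np.array([515,-205]);a=np.radians(4.6);M=np.array([[np.cos(a),np.sin(a)],[-np.sin(a),np.cos(a)]])
for r in cut_out("top","block0"):
    P=(maskpts("top",r['mask'],15)[:,:2]-c)@M.T
    print(r['p'],r['rect'],"pen-local min/max",P.min(0).round(),P.max(0).round())
im,d=get_image("scene");cv2.imwrite("pics/s13.png",im[:,:,::-1])
for n,z in [("coil0",35),("meter",30),("stand",30)]:
    for r in cut_out("top",n):
        if r['p']>.3:print(n,round(r['p'],2),r['rect'])
```

```text
23.3 [531.88741406 109.78922523 155.65525781] [-0.94641377 -0.39819255  0.68081658]
0.7 [376.5, 170.3, 12.9, 15.0] pen-local min/max [ 27. -17.] [64.  6.]
0.61 [371.9, 198.0, 17.3, 18.1] pen-local min/max [-39. -10.] [-0. 22.]
0.52 [363.5, 210.3, 14.3, 20.0] pen-local min/max [-72.  13.] [-30.  50.]
meter 0.83 [72.4, 229.7, 75.4, 82.1]
stand 0.63 [44.2, 157.7, 67.8, 35.7]
```

View pics/t13.png

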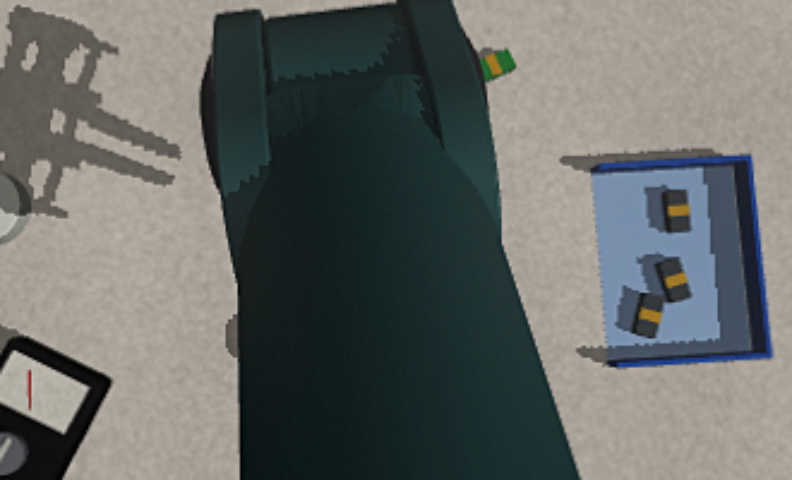

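View pics/s13.png

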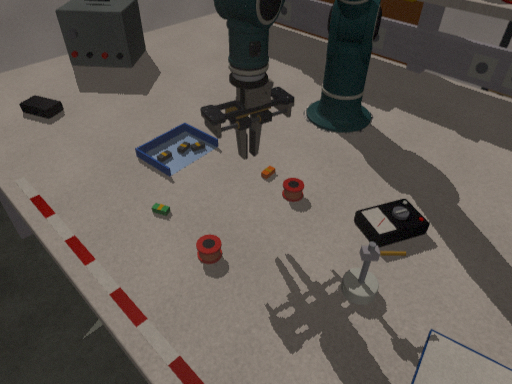

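All three blocks are well inside: local y reaches at most 50 mm, against a mouth at 73 mm. The coils, meter, stand and look-alikes are where they were, so I'm handing in.

```bash
python3 -c "
from workcell import *
print(job_done(),get_obs()['time'])"
```

```text
the job is handed in; nothing more can be done
the job is handed in; nothing more can be done
```

All three iron core blocks are inside the blue pen, and the job is handed in at about 23.5 s on the robot's clock, well under the 70 s limit. I swept them in one at a time along the bench with the fingers almost shut. They were only pushed, never lifted or taken over a wall.

- **Blocks:** in the last top picture, seen with the arm clear of them, they span x from -72 to +64 mm and y from -17 to +50 mm in the pen's own axes. The inner walls are at x = ±90 mm and y = -67 mm, and the mouth is at y = +73 mm, so each block has at least 18 mm to spare.
- **Bystanders:** the two coils, the meter, the stand and the green and orange look-alikes stand where they were in the last scene picture. In the last top picture the arm hid both coils and the orange block, so for those I compared only scene views by eye.
- **Forces:** the wrist-force readings I saw stayed below about 1.5 N.
- **Disagreements:** the scene camera put blocks roughly 5 to 10 mm away from where the top camera did, so I relied on the top camera. The network's estimate of the pen's origin gave the wrong sign for the pen's turn, so I used the wall corners instead.

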